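# Index the sample changer to the next flask

## Robot

A 6-joint arm with a two-finger parallel gripper is mounted at the origin on the work surface. World frame = base frame: x ahead of the robot, y to its left, z up, the work surface at z = 0. Lengths are in m, angles in rad, forces in N, time in s.
With the tool pointing down it reaches from about 0.275 to 0.825 m from the base axis. Payload 4.9 kg.
Tool frame: the origin (TCP) lies midway between the tips of the shut fingers; the grasp point (between the pads) lies 19 mm behind it (bot.grip_depth is the distance from the TCP to the grasp point, in m); z points along the fingers, y is the line along which they close (so a half turn about z gives the same grasp; the last joint's range is limited). The gripper opens to 85 mm and grips with 20 to 120 N. Pads are 22 mm wide; open, the fingers measure 114 mm over their backs; the gripper's body (76 mm by 85 mm) begins 54 mm behind the grasp point. The pads swing forward as they close: fully open they stand 13 mm farther back than shut.
Start: joints at [1.155, 0.326, -0.193, 1.052, 0, 1.437], TCP at [0.153, 0.528, 0.231] pointing down, gripper open.
Joint ranges: [-2.65, 2.65], [-0.97, 1.79], [-1.3, 1.35], [-1.93, 2.1], [-1.47, 1.37], [-3.14, 3.14]. Speed limits (rad/s): [2.57, 2.57, 3.14, 3.14, 3.14, 3.14].

## Interface

Orientations are given as a unit quaternion [w, x, y, z].
In Python, from cell import bot gives the robot as it stands. Calls block until the motion is done:
- bot.move_pose(position, orientation): joint-space move of the TCP to a pose.
- bot.move_linear(position, speed=0.15, rotation=None, until_force=None): straight line of the TCP; rotation=None keeps the orientation; speed is the mean speed in m/s. With until_force (N) it stops when the force on the tool has changed by that much, and returns True; else False.
- bot.goto_joints(angles): joint-space move.
- bot.set_gripper(opening, grasp_force=None): opening from 0.0 (shut) to 1.0 (fully open); grasp_force is the grip in N (None keeps the last); returns when the fingers have stopped.
- bot.wait(seconds).
- bot.solve_ik(position, orientation): joint angles nearest the present ones, or None.
- bot.camera(name): name is "scene" or "top" or "wrist"; returns the picture (384x512x3 uint8, red, green, blue); there is no depth.
- bot.calibration(name): a dict with "mtx" (3x3 intrinsics, pixels), "extrinsics" (4x4, takes a point from world to camera coordinates); the wrist camera has in their place "hand_eye" (4x4, takes a point from camera to tool coordinates, whose origin is the TCP and whose axes are the flange's). Camera axes: x right, y down, z forward; pixel columns grow to the right and rows downward; lengths in m; the calibration is good to about 2 mm. A picture is of the moment at which its call begins: read the wrist's pose just before it. calibration takes no time and is no camera call.
A pose or a line that the arm cannot do raises bot.PlanningError and nothing moves.
- bot.close_job(): hands the job in; it is judged then, once.
Trained networks look in the newest picture that a camera, given by its name, has taken for a name from the list of things; names that differ only in an ending like _2 or _b are one class to them, and where a whole thing is asked for, a point or a joint stands for the part that bears it (a point fixed in the world has none). Each returns a list of dicts, best first, with "confidence" (0 to 1); they miss things now and then, are a little off and sometimes report something else, mostly with a low value. They report only what shows in the picture. A call takes as long as a camera call. They do not tell look-alikes from the thing itself.
- bot.search_frame(camera, thing): "bbox" ([left, top, width, height] in pixels, round what is visible of it).
Readings, each from a call of its own:
- bot.read_clock(): time.
- bot.read_joint_positions(): joint angles.
- bot.read_joint_vel(): joint speeds.
- bot.read_joint_efforts(): joint torques, N m.
- bot.read_position(): TCP position.
- bot.read_tool_rot(): TCP orientation.
- bot.read_ft_force(): force on the tool from outside, world axes, zero at the start.
- bot.read_moment(): the same for the moment, N m.
- bot.read_gripper_width(): opening from 0.0 (shut) to 1.0 (fully open).
- bot.read_finger_force(): force on a finger pad.
Only numpy, scipy, OpenCV 4.12 (cv2) and the standard library are available. Lean on these libraries where they do the work, as an engineer would, in place of code of your own. Each camera call takes 0.05 s, during which the arm holds its last target. There are 200 camera calls.

## Task

Bring the conical flask under the electrode of the sample changer: pull the black centre knob up to unlock the carousel, turn it with the knob until the flask stands under the electrode, then push the knob back down fully home so that the carousel is locked there. Keep all vessels standing in their places on the carousel and leave the things on the bench around it where they are.

Things in the scene. Friction and masses are not known exactly. Their poses are not given: they have to be found in the camera images.
- changer: Round white sample changer fixed to the bench: base 236 mm across, 28 mm high. Origin on the turning axis at bench height, z up, x towards the electrode. On it turns a grey carousel, 256 mm across, top face 42 mm above the bench, with six sample places 60 degrees apart and 90 mm from the axis, each with three short steel locating pins; vessels stand loose on it.
- electrode_tip (a point): Lower tip of the fixed electrode, 90 mm from the turning axis, 115 mm above the bench, 9 mm above the tallest vessel. The flask must end right under it. Axes as the changer's. A post 165 mm from the axis carries it on a level arm, top 152 mm above the bench; nothing of arm or electrode is nearer than 80 mm to the axis.
- knob_grip (a point): Grip point on the black lock knob at the carousel's centre, on the turning axis, 146 mm above the bench when home. An upright bar 46 mm long (this point's x), 16 mm thick (its y), standing on a 48 mm disc; z up. The bar's top is 18 mm above this point, the disc's upper face 23 mm below. It turns with the carousel. Free space beside and above it.
- knob (a joint): How far the lock knob is pulled up, m: 0 home (locked), 0.020 upper stop. Takes about 6 N up, 4 N down; no spring, it stays where left. From 15 mm up the carousel turns. Home, its pins sit in six slots, one per sample place, with 3 degrees of play either way; their round ends find the slots from within about 6 degrees, otherwise the knob will not go down.
- carousel (a joint): Turn of the carousel (and knob) against the changer, rad; 0 at the start, positive counter-clockwise seen from above, stops at plus and minus 3.4; a sample place is under the electrode at every multiple of 1.047. Light friction (0.06 N m); it stays where it is left.
- flask: The only conical flask: amber glass, base 55 mm across, 64 mm high, narrow neck 20 mm with 27 mm rim. Stands loose in a sample place next to the one under the electrode, on either side of it. Origin at the centre of its underside, 42 mm above the bench.
- beaker_a: Straight open amber glass beaker, 55 mm across, 50 mm high, standing loose on the other side of the electrode from the flask, next to it. Origin at the centre of its underside.
- beaker_b: Straight open amber glass beaker, 55 mm across, 50 mm high, standing loose under the electrode at the start (already measured). Origin at the centre of its underside.
- beaker_c: Straight open amber glass beaker, 55 mm across, 50 mm high, standing loose in the place opposite the electrode at the start. Origin at the centre of its underside.
- jar: Bystander: small amber jar with a lid, 44 mm across, 55 mm high, loose on the bench near the changer. Origin at the centre of its underside.
- dish: Bystander: shallow white dish, 80 mm across, 16 mm high, loose on the bench. Origin at the centre of its underside.
- spatula: Bystander: flat steel laboratory spatula, 170 mm long, 12 mm wide, 5 mm thick, lying loose on the bench along its x axis. Origin under its middle.
Things that resemble listed ones, but are neither listed nor needed, are in the scene too. Leave any pink or purple look-alike of the beaker_a alone. What is shaped like the beaker_c but green is not meant.

How it is judged:
On the way, in this order (a step that is already met when the one before it is completed fails the run):
1. the lock knob is pulled out (15 mm or more) (value of joint knob above 0.0145 m), for 0.1 s.
2. with the knob still out, the carousel is turned until the flask is under the electrode (within 25 mm) (horizontal distance between flask and electrode_tip below 0.025 m and value of joint knob above 0.006 m), for 0.1 s.
At the end, for the whole second after the job is handed in: The flask's centre is within 11 mm (level) of the electrode tip, the knob is home (within 3 mm of fully down), the carousel and flask are at rest, and all four vessels stand upright (within 0.1 rad) on the carousel (horizontal distance between flask and electrode_tip below 0.011 m and value of joint knob below 0.003 m and linear speed of flask below 0.02 m/s and velocity of joint carousel between -0.05 and 0.05 rad/s and angle between each of flask, beaker_a, beaker_b, beaker_c's own z axis and vertical below 0.1 rad and z of flask in the frame of changer between 0.037 and 0.047 m and z of beaker_a in the frame of changer between 0.037 and 0.047 m and z of beaker_b in the frame of changer between 0.037 and 0.047 m and z of beaker_c in the frame of changer between 0.037 and 0.047 m); the robot touches nothing.
It fails at once if a vessel on the carousel is tipped (over 0.35 rad) or lifted out of its place (over 20 mm) (angle between any of flask, beaker_a, beaker_b, beaker_c's own z axis and vertical above 0.35 rad or height (world z) of any of flask, beaker_a, beaker_b, beaker_c above 0.062 m).
It fails at once if a bystander (jar, dish, spatula) is moved by more than 30 mm (distance of any of jar, dish, spatula from where it was at the start of the episode above 0.03 m).
It also fails if it takes over 32 s, if anything falls off the work surface, if the arm or the gripper's body presses on something with over 40 N, if the wrist force passes 120 N, or if a joint passes its speed limit or range.

## Working session

There is one attempt and no reset: what is moved stays moved. The work goes in short steps, each a Python script; the robot and the scene stay as the last script left them, time stands still between calls to the robot, and variables do not carry over. Pictures are saved under pics/ and viewed, at most 10 in all, crops included, and the job is handed in when it is done.

```bash
mkdir -p pics; python3 - <<'E'
from cell import bot
import cv2,numpy as np
for n in("top","scene"):
    im=bot.camera(n); cv2.imwrite(f"pics/{n}0.png",cv2.cvtColor(im,cv2.COLOR_RGB2BGR))
    c=bot.calibration(n);print(n,np.round(c["mtx"],1).tolist(),np.round(c["extrinsics"],4).tolist())
    for t in("changer","knob","flask","beaker_a","electrode_tip"):
        try: print(t,[(np.round(d["bbox"]).tolist(),round(d["confidence"],2)) for d in bot.search_frame(n,t)])
        except Exception as e: print(t,e)
print(bot.read_clock(),bot.read_tool_rot())
E
```

```text
top [[470.6, 0.0, 256.8], [0.0, 470.6, 187.6], [0.0, 0.0, 1.0]] [[-0.0297, -0.9994, 0.0184, 0.0373], [-0.9966, 0.0282, -0.0776, 0.6116], [0.077, -0.0207, -0.9968, 1.2012], [0.0, 0.0, 0.0, 1.0]]
changer [([207.0, 120.0, 94.0, 131.0], 0.81)]
knob [([243.0, 188.0, 21.0, 20.0], 0.79), ([238.0, 153.0, 23.0, 20.0], 0.55)]
flask [([212.0, 171.0, 20.0, 23.0], 0.71)]
beaker_a [([238.0, 156.0, 24.0, 18.0], 0.8), ([273.0, 166.0, 18.0, 24.0], 0.76), ([270.0, 96.0, 20.0, 21.0], 0.73), ([244.0, 224.0, 24.0, 24.0], 0.72), ([222.0, 281.0, 19.0, 25.0], 0.63), ([306.0, 89.0, 19.0, 26.0], 0.6), ([258.0, 280.0, 19.0, 22.0], 0.58)]
electrode_tip [([204.0, 123.0, 95.0, 128.0], 0.91)]
scene [[381.4, 0.0, 257.7], [0.0, 381.4, 194.1], [0.0, 0.0, 1.0]] [[0.2922, 0.9563, -0.0038, -0.2118], [0.4929, -0.154, -0.8563, -0.1735], [-0.8195, 0.2483, -0.5164, 1.3841], [0.0, 0.0, 0.0, 1.0]]
changer []
knob [([241.0, 173.0, 23.0, 39.0], 0.9)]
flask [([282.0, 205.0, 24.0, 34.0], 0.67)]
beaker_a [([255.0, 222.0, 21.0, 31.0], 0.85), ([229.0, 182.0, 22.0, 29.0], 0.76), ([182.0, 315.0, 34.0, 41.0], 0.72), ([237.0, 290.0, 35.0, 41.0], 0.69), ([209.0, 173.0, 21.0, 23.0], 0.62), ([212.0, 218.0, 22.0, 35.0], 0.57), ([242.0, 170.0, 18.0, 13.0], 0.5)]
electrode_tip [([198.0, 174.0, 110.0, 123.0], 0.62)]
0.6 [-2.93867435e-06  1.40437008e-01  9.90089616e-01 -8.97444129e-07]
```

```bash
python3 - <<'E'
import cv2
for n,(a,b,c,d) in {"top":(80,180-0+140,170,340),"scene":(130,340,150,350)}.items():
    im=cv2.imread(f"pics/{n}0.png")[a:b,c:d]; s=600/max(im.shape[0],im.shape[1]*.75)
    im=cv2.resize(im,None,fx=2.5 if n=="top" else 2.8,fy=2.5 if n=="top" else 2.8,interpolation=cv2.INTER_CUBIC); cv2.imwrite(f"pics/{n}0c.png",im)
E
```

```text
(no output)
```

View pics/top0c.png

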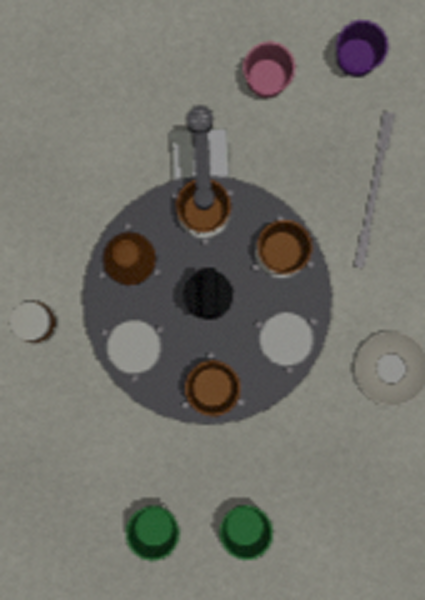

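View pics/scene0c.png

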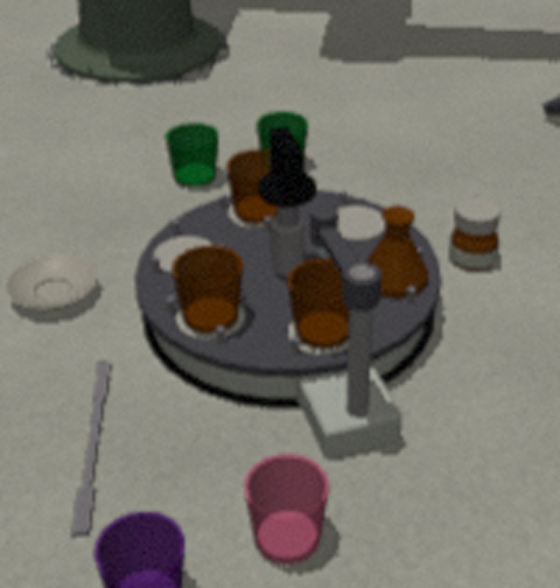

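The top view shows the flask at crop (130,255), which is pixel (222,182). That puts it 60° counter-clockwise of the electrode, so the carousel must turn by −60°. The knob is near pixel (253,200). Next I'll compute the axis and look at it with the wrist camera.

```bash
cat > h.py <<'E'
from cell import bot
import cv2,numpy as np
from scipy.spatial.transform import Rotation as R
def ray(T_wc,K,uv,z):  # T_wc camera->world
    d=T_wc[:3,:3]@np.linalg.solve(K,[uv[0],uv[1],1]); o=T_wc[:3,3]
    return o+d*(z-o[2])/d[2]
def q(yaw):  # tool down; tool y axis along world direction yaw+90
    r=(R.from_euler('z',yaw)*R.from_euler('x',np.pi)).as_quat(); return np.r_[r[3],r[:3]]
def wristT():
    w=np.array(bot.read_tool_rot()); T=np.eye(4); T[:3,:3]=R.from_quat(np.r_[w[1:],w[0]]).as_matrix(); T[:3,3]=bot.read_position()
    return T@np.array(bot.calibration("wrist")["hand_eye"])
E
python3 - <<'E'
from h import *
c=bot.calibration("top");K=np.array(c["mtx"]);T=np.linalg.inv(np.array(c["extrinsics"]))
im=cv2.imread("pics/top0.png").astype(int)
m=((im.max(2)<105)&(im[:,:,0]>=im[:,:,2]-2)).astype(np.uint8)
m[:151]=0;m[255:]=0;m[:,:195]=0;m[:,310:]=0
cn=max(cv2.findContours(m,0,1)[0],key=cv2.contourArea);e=cv2.fitEllipse(cv2.convexHull(cn));print(e)
print("axis",ray(T,K,e[0],.042),"r", e[1])
print("knob",ray(T,K,(253.5,198),.123))
for nm,uv in dict(pad_l=(170+134/2.5,80+346/2.5),pad_r=(170+286/2.5,80+339/2.5)).items(): print(nm,ray(T,K,uv,.042))
print("tip/electrode arm",ray(T,K,(170+204/2.5,80+200/2.5),.152), "post",ray(T,K,(170+200/2.5,80+118/2.5),.152))
print(np.round(bot.calibration("wrist")["hand_eye"],3).tolist(),np.round(bot.calibration("wrist")["mtx"],1).tolist())
E
```

```text
((252.4881591796875, 199.53236389160156), (98.84336853027344, 99.02806091308594), 123.4985580444336)
axis [0.58061901 0.0318378  0.042     ] r (98.84336853027344, 99.02806091308594)
knob [0.57999739 0.03019705 0.123     ]
pad_l [0.53466121 0.10676192 0.042     ]
pad_r [ 0.53722013 -0.0484264   0.042     ]
tip/electrode arm [0.66745842 0.03242166 0.152     ] post [0.74522769 0.03393882 0.152     ]
[[0.001, -0.965, -0.263, 0.067], [1.0, 0.0, 0.001, -0.001], [-0.001, -0.263, 0.965, -0.143], [0.0, 0.0, 0.0, 1.0]] [[297.1, 0.0, 259.1], [0.0, 297.1, 187.1], [0.0, 0.0, 1.0]]
```

```bash
python3 - <<'E'
from h import *
bot.move_pose([0.58,0.031,0.30],q(np.pi))
print(bot.read_joint_positions(),bot.read_clock())
T=wristT();im=bot.camera("wrist");cv2.imwrite("pics/w1.png",cv2.cvtColor(im,cv2.COLOR_RGB2BGR));np.save("T1.npy",T)
print([(np.round(d["bbox"]).tolist(),round(d["confidence"],2)) for d in bot.search_frame("wrist","knob")])
E
```

```text
[-7.23321092e-02  3.51407917e-01  1.92779340e-02  1.23885049e+00
  2.64155272e-04 -7.35527522e-02] 2.95
[([240.0, 146.0, 40.0, 58.0], 0.95)]
```

View pics/w1.png

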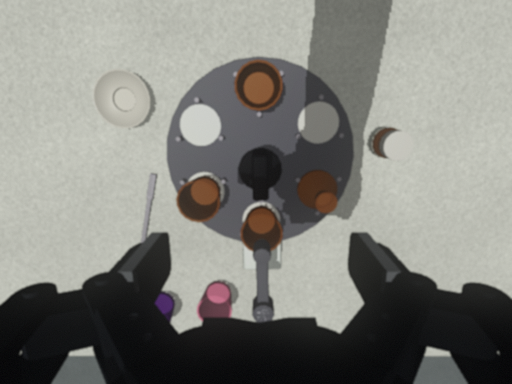

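The wrist view shows the knob at about (260,172) and the flask at (318,190), one place counter-clockwise of the electrode. I'll enlarge the knob to read the bar's direction.

```bash
python3 - <<'E'
import cv2,numpy as np
im=cv2.imread("pics/w1.png")[140:210,225:295]
im=np.clip(im.astype(float)*3,0,255).astype(np.uint8)
cv2.imwrite("pics/w1k.png",cv2.resize(im,None,fx=8,fy=8,interpolation=cv2.INTER_CUBIC))
E
```

```text
(no output)
```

View pics/w1k.png

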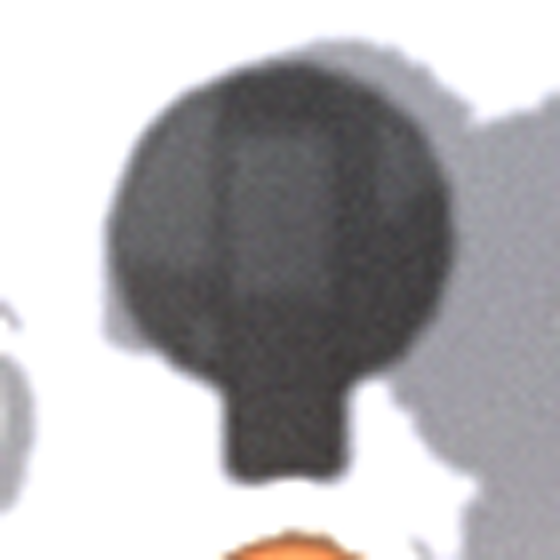

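The bar runs along the image vertical, so it points at the electrode. Its outer top edge is at pixel (260.8,199), and its sides span u=253.5–268.5. I'll check these against the bar's known size, then descend.

```bash
python3 - <<'E'
from h import *
T=np.load("T1.npy");K=np.array(bot.calibration("wrist")["mtx"])
for uv in((225+228/8,140+470/8),(225+348/8,140+470/8),(225+228/8,140+395/8),(225+348/8,140+395/8)):print(ray(T,K,uv,.164))
E=ray(T,K,(225+288/8,140+475/8),.164);print("end-23mm",E-[.023,0,0])
C=np.array([0.580,0.0308]);y=np.pi+0.018
bot.move_pose([*C,.20],q(y))
print("lin hit",bot.move_linear([*C,.129],speed=.08,until_force=8),bot.read_position(),bot.read_clock())
bot.set_gripper(0.0,grasp_force=50)
print(bot.read_gripper_width()*85,bot.read_finger_force(),bot.read_ft_force(),bot.read_position(),bot.read_clock())
im=bot.camera("wrist");cv2.imwrite("pics/w2.png",cv2.cvtColor(im,cv2.COLOR_RGB2BGR))
E
```

```text
[0.60057967 0.02588104 0.164     ]
[0.60055623 0.04062211 0.164     ]
[0.59100972 0.02590995 0.164     ]
[0.59098596 0.04052382 0.164     ]
end-23mm [0.57821189 0.03325371 0.164     ]
lin hit False [0.58048505 0.03075591 0.12954238] 4.5667
15.260283716720114 49.741424918174744 [-0.01066936  5.47684404  2.83768678] [0.58004715 0.03257664 0.1293222 ] 5.2
```

View pics/w2.png

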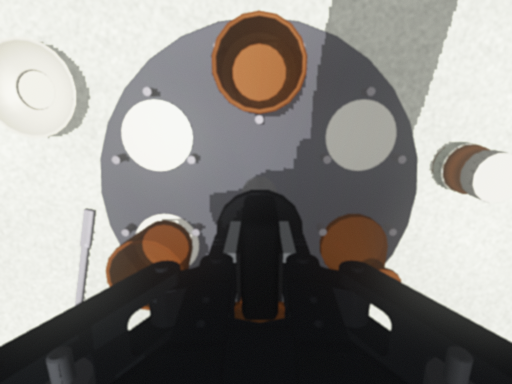

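The fingers hold the bar at 15.3 mm width. The side force shows the axis is near y≈0.033. Now I'll lift.

```bash
python3 - <<'E'
from h import *
C=np.array([0.580,0.0333]);y=np.pi+0.018
z0=bot.read_position()[2]
print(bot.move_linear([*C,z0+.0182],speed=.04),bot.read_position(),bot.read_ft_force())
bot.wait(.3);print(bot.read_ft_force(),z0,bot.read_clock(),bot.read_gripper_width()*85)
im=bot.camera("scene");cv2.imwrite("pics/s2.png",cv2.resize(cv2.cvtColor(im[130:300,180:340],cv2.COLOR_RGB2BGR),None,fx=3.5,fy=3.5))
bot.move_pose([*C,z0+.0182],q(y-np.radians(8)));print(bot.read_ft_force(),bot.read_moment(),bot.read_position(),bot.read_clock())
E
```

```text
False [0.58004653 0.03269875 0.14832389] [-0.56847519 -2.9289021   2.96487286]
[-1.30153992 -4.46417199  2.98691308] 0.12934252834199722 6.1667 15.04123928190046
[-0.981787   -5.15574668  3.13910685] [-0.98717335  0.19271615 -0.02380922] [0.58004809 0.03282227 0.14759296] 6.475
```

View pics/s2.png

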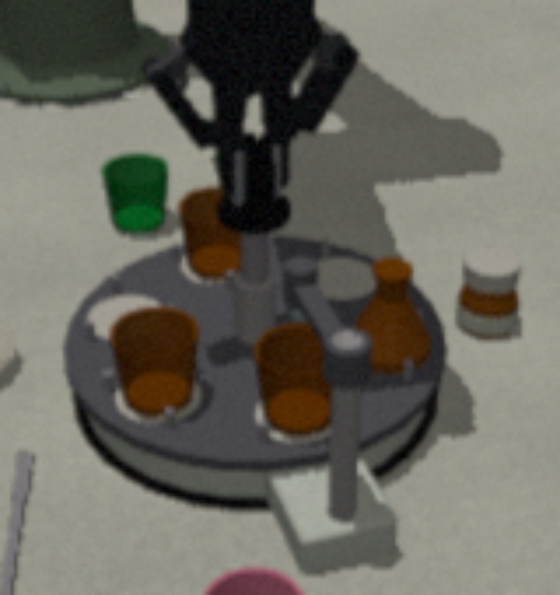

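The knob is up, the vessels are standing, and the small moment shows the carousel turns freely. I'll continue to −60°.

```bash
python3 - <<'E'
from h import *
C=np.array([0.580,0.0325]);y=np.pi+0.018
for a in(22,36,50,60):
    bot.move_pose([*C,.1475],q(y-np.radians(a)))
    print(a,np.round(bot.read_ft_force(),1),np.round(bot.read_moment(),2),bot.read_position(),bot.read_clock())
bot.wait(.2)
for n in("top","scene"):
    im=bot.camera(n);im=im[80:320,170:340] if n=="top" else im[130:300,180:340]
    cv2.imwrite(f"pics/{n}3.png",cv2.resize(cv2.cvtColor(im,cv2.COLOR_RGB2BGR),None,fx=2.5,fy=2.5))
a,b=cv2.imread("pics/top3.png"),cv2.imread("pics/scene3.png")
o=np.zeros((600,a.shape[1]+b.shape[1],3),np.uint8)[:, :800];
w=np.hstack([a[:b.shape[0]],b]);cv2.imwrite("pics/c3.png",cv2.resize(w,(799,int(w.shape[0]*799/w.shape[1]))))
E
```

```text
22 [-1.  -1.5  2.5] [-0.49  0.13 -0.03] [0.58007155 0.03290082 0.14749586] 6.8167
36 [-0.3 -0.5  2.3] [-0.18  0.08  0.  ] [0.58009791 0.03301754 0.14749254] 7.1583
50 [0.6 1.6 2.1] [ 0.07 -0.03 -0.07] [0.58021146 0.03308884 0.14751254] 7.5
60 [2.2 1.6 1.4] [ 0.41 -0.2   0.  ] [0.58025732 0.03311521 0.14750719] 7.7917
```

View pics/c3.png

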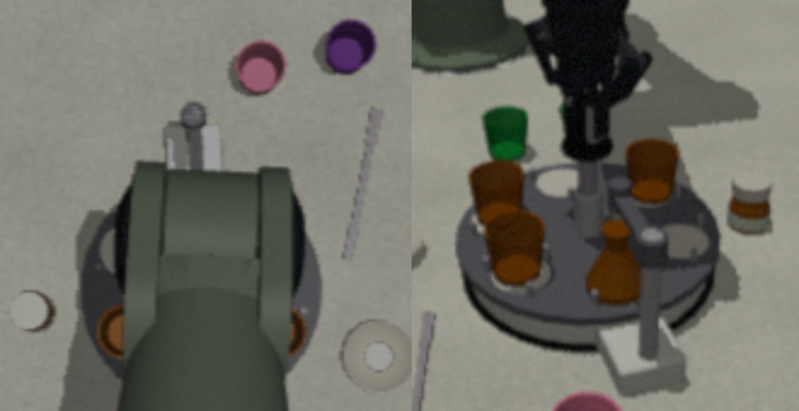

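The flask is under the electrode and all vessels stand. Next I'll push the knob down.

```bash
python3 - <<'E'
from h import *
C=np.array([0.580,0.0330])
print(bot.move_linear([*C,.1275],speed=.03,until_force=25))
bot.wait(.2);print(bot.read_position(),bot.read_ft_force(),bot.read_moment(),bot.read_clock())
E
```

```text
False
[0.5803142  0.033085   0.12917871] [-3.68119115  4.56652923 16.04977349] [0.89986806 0.69765293 0.01491799] 9.1083
```

```bash
python3 - <<'E'
from h import *
C=np.array([0.580,0.0330])
bot.set_gripper(0.6);bot.move_linear([*C,.24],speed=.1)
# go to view yaw, same height
bot.move_pose([.50,.033,.30],q(np.pi))
im=bot.camera("scene");a=cv2.resize(cv2.cvtColor(im[130:300,180:340],cv2.COLOR_RGB2BGR),(480,510))
T=wristT();w=cv2.cvtColor(bot.camera("wrist"),cv2.COLOR_RGB2BGR)
print(bot.search_frame("wrist","flask")[:2],bot.read_clock(),bot.read_ft_force())
bot.move_pose([.2,.45,.30],q(np.pi))
b=cv2.resize(cv2.cvtColor(bot.camera("top")[80:250,200:306],cv2.COLOR_RGB2BGR),(318,510))
c=bot.calibration("top");K=np.array(c["mtx"]);Tt=np.linalg.inv(np.array(c["extrinsics"]))
for n in("flask","beaker_a","knob"):
  for d in bot.search_frame("top",n):
    l,t,ww,h=d["bbox"];print(n,round(d["confidence"],2),np.round(ray(Tt,K,(l+ww/2,t+h/2),.065 if n!="knob" else .123),3))
cv2.imwrite("pics/f.png",np.hstack([a,b]))
E
```

```text
[] 11.9417 [-0.35811106  0.42326398  1.29088266]
flask 0.81 [0.662 0.033 0.065]
flask 0.65 [0.61  0.027 0.065]
beaker_a 0.9 [ 0.827 -0.137  0.065]
beaker_a 0.87 [0.353 0.002 0.065]
beaker_a 0.84 [ 0.816 -0.038  0.065]
beaker_a 0.81 [ 0.531 -0.043  0.065]
beaker_a 0.81 [ 0.62  -0.049  0.065]
beaker_a 0.58 [0.535 0.107 0.065]
beaker_a 0.55 [0.35  0.087 0.065]
knob 0.84 [0.576 0.03  0.123]
```

View pics/f.png

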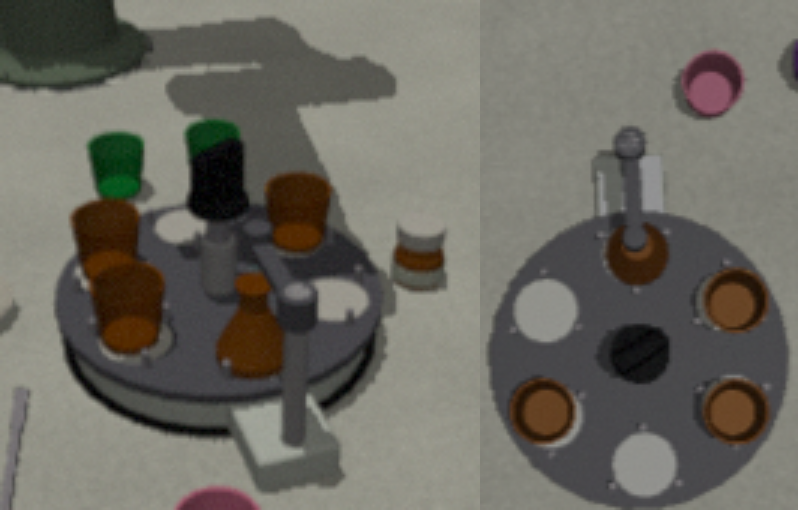

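The flask is under the electrode, all the vessels stand, and the knob disc is at its starting height (scene row about 202), so it is home. I'll hand in the job.

```bash
python3 -c "
from cell import bot
print(bot.close_job())"
```

```text
the job is handed in; nothing more can be done
None
```

The job is handed in: the flask is under the electrode with the knob home and the carousel locked, and the last images show all vessels standing and nothing on the bench disturbed; no verdict was returned.

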